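# Turn a washed slide tray upside down onto the draining deck

### The arm

A 6-joint arm with a two-finger parallel gripper is mounted at the origin on a cart in front of the work surface, level with it; the furniture and walls round the work are solid. World frame = base frame: x ahead of the robot, y to its left, z up, the work surface at z = 0. Lengths are in mm, angles in rad, forces in N, time in s.
With the tool pointing down it reaches from about 350 to 875 mm from the base axis. Payload 4.2 kg.
Tool frame: the origin (TCP) lies midway between the tips of the shut fingers; the grasp point (between the pads) lies 19 mm behind it (arm.hold_point_z is the distance from the TCP to the grasp point, in mm); z points along the fingers, y is the line along which they close (so a half turn about z gives the same grasp; the last joint's range is limited). The gripper opens to 85 mm and grips with 20 to 120 N. Pads are 22 mm wide; open, the fingers measure 114 mm over their backs; the gripper's body (76 mm by 85 mm) begins 54 mm behind the grasp point. The pads swing forward as they close: fully open they stand 13 mm farther back than shut.
Start: joints at [-0.995, 0.385, 0.008, 0, -1.194, -0.259], TCP at [194.72, -593.872, 231.312] pointing down, gripper open.
Joint ranges: [-3.14, 3.14], [-1.21, 2.06], [-1.07, 1.41], [-3.16, 2.05], [-2.99, -0.16], [-3.1, 3.1]. Speed limits (rad/s): [2.79, 2.79, 3.14, 3.14, 3.14, 3.14].

### API

Orientations are given as a unit quaternion [x, y, z, w].
In Python, from bench import arm, vision gives the robot as it stands. The module is installed in compiled form; this text tells all that it offers.
- The arm moves only by the tool servo_tool, never from a script. Its argument "plan" is a list of rows, each a list of 7 numbers: the shift along the world's x, y, z each as a share of 300 mm, from -1 to 1, then the turn, a rotation vector about the world's x, y, z each as a share of 2 rad, from -1 to 1, then the opening, from 0 (shut) to 1 (fully open). A call has 1 to 20 rows; each row shifts and turns the commanded pose from where the row before left it; what a row does not reach is not made up. A row lasts 1/8 s, in which the tool goes at most 62.5 mm and 10.7 degrees, less where a joint would pass 70% of its speed; a pose out of reach is approached as far as the arm can. A call with a number of a shift or a turn outside -1 to 1 is refused whole. A call with a gripper value outside its range is refused whole. The fingers move at their own pace and stop on an object; the grip force is fixed at half the most. Time passes only in rows, so rows that do not move let the fingers close. It gives the time, the measured TCP pose, the force, the opening and the grip force at its end, in the units of the state.
- arm.read_state(): the state, without advancing time (a new reading comes with each control period).
- vision.get_image(name): name is "side" or "top"; returns a dict with "image" (480x640x3 uint8, red, green, blue), "z_map" (480x640 float32, mm along the optical axis (not along the pixel's ray), 0 where there is no reading), "K" (3x3 intrinsics, pixels), "world_to_cam" (4x4, takes a point from world to camera coordinates). Camera axes: x right, y down, z forward; pixel columns grow to the right and rows downward; lengths in mm; the calibration is good to about 2 mm. A picture is of the moment at which its call begins.
- arm.job_done(): hands the job in; it is judged then, once.
The state is a dict: "clock": time; "joints": joint angles; "joint_vel": joint speeds; "joint_efforts": joint torques, N m; "position": TCP position; "ee_rot": TCP orientation; "contact_force": force on the tool from outside, world axes, zero at the start; "wrist_torque": the same for the moment, N m; "gripper_width": finger opening in mm; "grasp_force": force on a finger pad.
Only numpy, scipy, OpenCV 4.12 (cv2) and the standard library are available. Lean on these libraries where they do the work, as an engineer would, in place of code of your own. Each camera call takes 0.05 s, during which the arm holds its last target. There are 200 camera calls.

### The job

The washed slide tray lying in front of the draining deck has to drain upside down. With the fingertips alone, never pinching it or picking it up, push it gently against the front edge of the deck until it tips up and flips over onto the empty part of the deck beside the tray already draining there, then push it on until it lies flat and square against the fence at the back. Do not shift the other tray or anything else on the bench.

Things in the scene. Friction and masses are not known exactly. Their poses are not given: they have to be found in the camera images.
- tray: The washed slide tray, loose, about 70 g: shallow off-white plastic tray, 92 (x) by 130 (y) by 22 mm (z), open at the top. Rim: 6 mm wide, 3 mm thick, turned outward. Walls nearly upright, 78 x 116 mm outside at the floor, whose underside is 9 mm above the bench, on four stub feet. Origin: centre between the feet, on the bench; z to the open side; x at the deck at the start (within 0.25 rad).
- rim_lead (a point): On the slide tray: middle of the rim's outer long edge nearest the deck at the start, on its upper face (tray frame 46, 0, 22 mm). This rim reaches over the deck's front edge when the tray is pushed against it, and stays down there as the hinge while the tray tips; in the end it faces the robot.
- rim_trail (a point): On the slide tray: middle of the rim's outer long edge nearest the robot at the start, on its upper face (tray frame -46, 0, 22 mm). This side is pushed and goes up and over; in the end it lies at the foot of the fence. The tray's friction on bench, deck and fingers is about 0.6.
- deck: Draining deck of bright sheet metal, fixed: slotted flat top 130 mm deep (x), 350 mm wide (y), 15 mm above the bench, with an upright front edge across the whole width. Back: fence 39 mm high. Ends: cheeks 22 mm high, inner faces at y = -174 and +174 mm. Origin: centre of the underside. x points from the front edge (at x = -65 mm) to the fence's face (at +65 mm); y to the robot's left.
- deck_front (a point): On the deck: a point on the upper edge of its front, in the middle of the empty part (deck frame -65, 62, 15 mm).
- deck_fence (a point): On the deck: the foot of the fence's face, straight behind deck_front (deck frame 65, 62, 15 mm).
- dry_tray: The tray already draining on the deck, the same size, upside down, feet up, on the right-hand part of the deck; loose, to be left alone. Origin: centre of its rim's plane, on the deck; z up. Its left side is near deck y = -37 mm.
- forceps: Steel forceps lying on the bench to the right of the microplate, 138 mm long along their y, 9 mm high; loose, to be left alone. Origin: centre of the underside.
- amber_bottle: Small brown glass bottle with a blue cap, 45 mm across, 128 mm tall, standing to the right of the microplate; loose, to be left alone. Origin: centre of the underside.
- tip_box_yellow: Box of pipette tips with a see-through yellow lid, 112 x 86 x 69 mm, to the right of the deck's front; loose, to be left alone. Origin: centre of the underside.
There are look-alikes about, which are no part of the job. What is shaped like the tray but green or pink is not meant.

How it is judged (in metres and radians):
On the way, in this order (a step that is already met when the one before it is completed fails the run):
1. the tray is tipped up by more than 35 degrees, its leading rim still down at the front edge of the deck (angle between tray's own z axis and vertical between 0.61 and 1.75 rad and height (world z) of rim_lead below 0.035 m and x of rim_lead in the frame of deck between -0.09 and -0.03 m).
2. the tray has gone over and lies upside down on the deck (angle between tray's own z axis and vertical above 3 rad and z of tray in the frame of deck above 0.03 m and x of tray in the frame of deck above -0.06 m), for 0.2 s.
At the end, for the whole second after the job is handed in: The tray lies still and flat on the deck (within 4 degrees), upside down, in the empty part, the middle of its far rim within 6 mm of the fence and parallel to it within 5 degrees (angle between tray's own z axis and vertical above 3.07 rad and z of tray in the frame of deck between 0.0345 and 0.0395 m and x of rim_trail in the frame of deck above 0.059 m and angle between the y axis of tray and the y axis of deck, either way round below 0.09 rad and y of tray in the frame of deck between 0.02 and 0.112 m and linear speed of tray below 0.01 m/s); the robot touches nothing.
It fails at once if the tray is lifted: both its long rims and its underside more than 40 mm above the bench (height (world z) of each of rim_lead, rim_trail, tray above 0.04 m).
It fails at once if the tray is pinched or forced: the fingers press on it with more than 36 N (contact force between the fingers and tray above 36 N).
It fails at once if the tray already on the deck is shifted by more than 10 mm (distance of dry_tray from where it was at the start of the episode above 0.01 m).
It fails at once if forceps, brown bottle or yellow tip box shifted by more than 30 mm (distance of any of forceps, amber_bottle, tip_box_yellow from where it was at the start of the episode above 0.03 m).
It also fails if it takes over 56 s, if anything falls off the work surface, if the arm or the gripper's body presses on something with over 40 N, if the wrist force passes 120 N, or if a joint passes its speed limit or range.

## Working session

There is one attempt and no reset: what is moved stays moved. The work goes in short steps, Python scripts to look and compute and a tool call to move; the robot and the scene stay as the last step left them, time stands still between calls to the robot, and variables do not carry over. Pictures are saved under pics/ and viewed, at most 10 in all, crops included, and the job is handed in when it is done.

Besides the shell and the picture viewer there is one more tool, called after "Request:" by a JSON object that holds its "api" and its "payload", one argument or row to a line. servo_tool: Moves the arm, as the interface text tells. Its arguments: {"type":"object","properties":{"plan":{"type":"array"}},"required":["plan"]}

```bash
mkdir -p pics; cat > h.py <<'E'
import numpy as np,cv2
from bench import arm,vision
def get(n):
    d=vision.get_image(n); d['T']=np.array(d['world_to_cam']); d['K']=np.array(d['K']); return d
def save(d,f,box=None,s=1):
    im=d['image'][:,:,::-1]
    if box: x0,y0,x1,y1=box; im=im[y0:y1,x0:x1]
    cv2.imwrite('pics/'+f,cv2.resize(im,None,fx=s,fy=s,interpolation=cv2.INTER_CUBIC))
def plane(d,uv,z):
    uv=np.atleast_2d(np.array(uv,float)); r=np.c_[uv,np.ones(len(uv))]@np.linalg.inv(d['K']).T
    R=d['T'][:3,:3];t=d['T'][:3,3]; r=r@R; c=-R.T@t
    return c+r*((z-c[2])/r[:,2])[:,None]
def cloud(d):
    z=d['z_map']; v,u=np.mgrid[:480,:640]
    P=np.stack([(u-d['K'][0,2])/d['K'][0,0]*z,(v-d['K'][1,2])/d['K'][1,1]*z,z],-1)
    R=d['T'][:3,:3];t=d['T'][:3,3]; W=(P-t)@R; W[z==0]=np.nan; return W
E
python3 - <<'E'
from h import *
a=get('top');b=get('side')
save(a,'top0.png');save(b,'side0.png')
for d in(a,b): print(d['K'][0,0],(-d['T'][:3,:3].T@d['T'][:3,3]).round())
print(arm.read_state())
E
```

```text
511.79248077022265 [ 344. -178. 1297.]
453.49403984655083 [  449. -1004.   457.]
{'clock': 0.1, 'joints': array([-9.95421642e-01,  3.85510574e-01,  6.81076540e-03, -4.43476363e-04,
       -1.19399554e+00, -2.58603531e-01]), 'joint_vel': array([ 0.00087287, -0.00223775,  0.00454703,  0.00232463, -0.00019499,
        0.00017376]), 'joint_efforts': array([-3.34991546e-04, -3.93320274e+01,  1.88929886e+01,  4.19795126e+00,
       -2.59934561e-03,  1.30553147e-05]), 'position': array([ 194.55888037, -593.42160356,  230.32993902]), 'ee_rot': array([-1.57643362e-01,  9.87495634e-01,  9.51622585e-04, -1.96115845e-04]), 'contact_force': array([0.17855677, 0.68692101, 1.22966172]), 'wrist_torque': array([-0.01027189,  0.02742411, -0.01408488]), 'grasp_force': 0.0, 'gripper_width': 85.29384439863195}
```

View pics/top0.png

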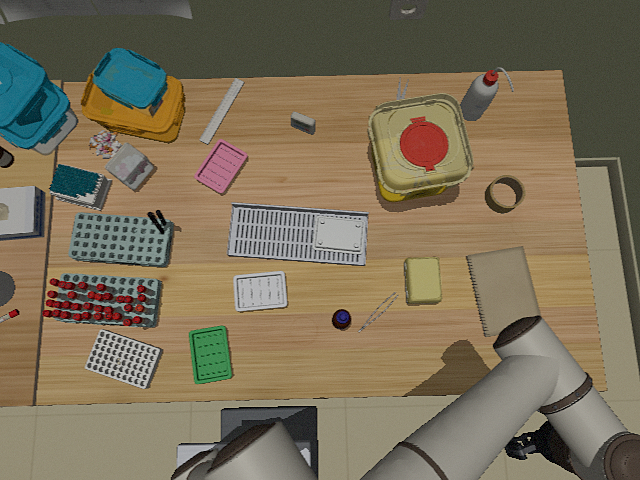

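View pics/side0.png

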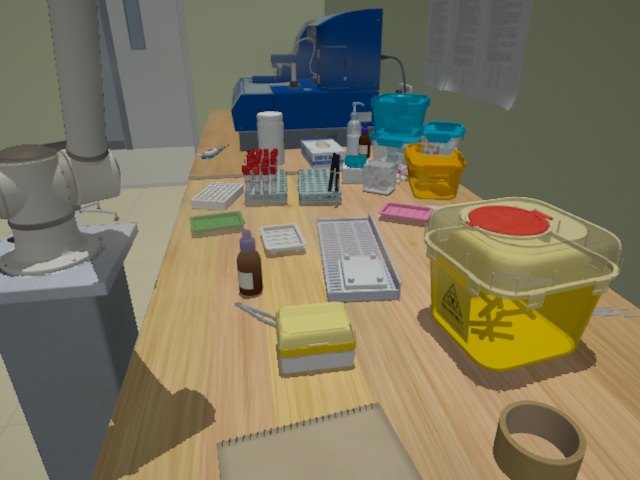

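The top picture shows the deck at about (228–368, 205–265), with the dry tray on its right at (339,233). The candidates shaped like the slide tray are off-white (260,291), green (210,354) and pink (221,166). The off-white one in front of the empty part of the deck fits; the green and pink ones are ruled out by colour, the dry tray is already upside down, and the white item at (123,358) is a microplate. I'll confirm this in one enlarged crop while measuring.

```bash
python3 - <<'E'
from h import *
d=get('top'); W=cloud(d)
save(d,'crop0.png',(210,190,390,340),4)
hsv=cv2.cvtColor(d['image'],cv2.COLOR_RGB2HSV)
m=((hsv[...,1]<45)&(hsv[...,2]>120)).astype('uint8')
m[:, :220]=0;m[:,380:]=0;m[:195]=0;m[320:]=0
m=cv2.morphologyEx(m,cv2.MORPH_CLOSE,np.ones((5,5)))
for c in cv2.findContours(m,cv2.RETR_EXTERNAL,cv2.CHAIN_APPROX_NONE)[0]:
    if cv2.contourArea(c)<500: continue
    print(cv2.minAreaRect(c))
    for z in (15,22):
        p=plane(d,c[:,0,:],z)[:,:2].astype('float32'); r=cv2.minAreaRect(p); print(z,np.round(r[0],1),np.round(r[1],1),r[2]); print(cv2.boxPoints(r).round(1).tolist())
for n,(u,v) in dict(rim=(237,291),deck=(298,212),floor=(260,285),fence=(300,207),dry=(339,225)).items(): print(n,W[v-1:v+2,u-1:u+2].reshape(-1,3).mean(0).round(1))
E
```

```text
((259.4618225097656, 290.598876953125), (36.16967010498047, 52.47683334350586), 84.5596694946289)
15 [513.  -40.2] [ 91.7 131.2] 4.024703502655029
[[462.70001220703125, 22.0], [471.8999938964844, -108.9000015258789], [563.2999877929688, -102.4000015258789], [554.0999755859375, 28.399999618530273]]
22 [512.1 -41. ] [ 91.2 130.4] 4.0247297286987305
[[462.1000061035156, 20.899999618530273], [471.20001220703125, -109.19999694824219], [562.0999755859375, -102.80000305175781], [553.0, 27.299999237060547]]
((297.51275634765625, 233.12411499023438), (138.94003295898438, 53.164947509765625), 4.144623756408691)
15 [ 660.  -137.7] [358.3 140.7] 84.17111206054688
[[571.7999877929688, -308.79998779296875], [711.7999877929688, -323.1000061035156], [748.2000122070312, 33.400001525878906], [608.2000122070312, 47.70000076293945]]
22 [ 658.3 -137.9] [356.4 140. ] 84.17111206054688
[[570.5999755859375, -308.1000061035156], [709.7999877929688, -322.29998779296875], [746.0, 32.20000076293945], [606.7999877929688, 46.400001525878906]]
rim [512.5  15.9  19.5]
deck [ 715.9 -140.8   13.6]
floor [527.3 -41.   11.5]
fence [ 726.3 -146.5   23.8]
dry [nan nan nan]
```

View pics/crop0.png

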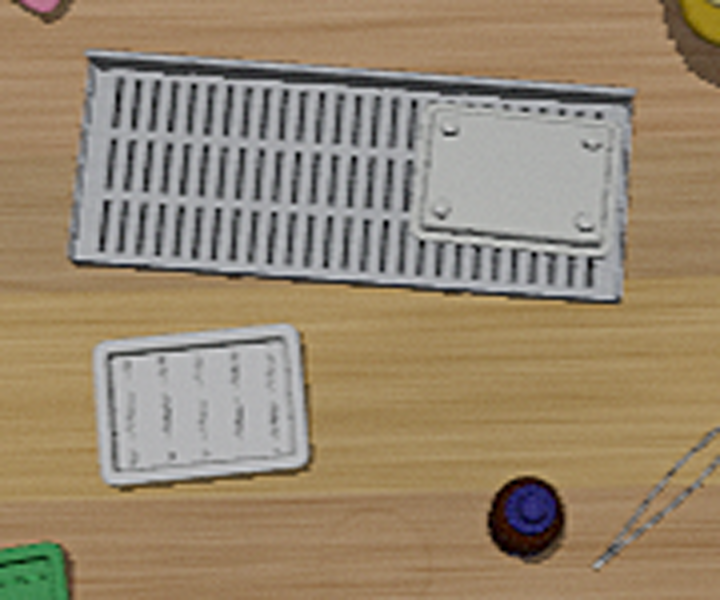

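The crop confirms that the off-white tray (210–287 px across, centre 260,291) is open side up with rim turned outward, in front of the empty left part of the deck. The deck is rotated about -0.08 rad and the tray about +0.07 rad. Next I'll measure the deck frame.

```bash
python3 - <<'E'
from h import *
d=get('top')
# front edge: bright->dark->wood transition, fence face; sample columns in gray profile
g=cv2.cvtColor(d['image'],cv2.COLOR_RGB2GRAY).astype(int)
hsv=cv2.cvtColor(d['image'],cv2.COLOR_RGB2HSV)
for u in (232,250,270,300,330,355):
    v0=254+int((u-228)*9.5/136)
    print(u,v0-6,g[v0-6:v0+8,u].tolist(),hsv[v0-6:v0+8,u,1].tolist(), g[200+int((u-228)*.07):220+int((u-228)*.07),u].tolist())
# robust: side view depth
s=get('side');W=cloud(s)
m=(abs(W[...,2]-15)<3)&(W[...,0]>560)&(W[...,0]<760)&(W[...,1]>-330)&(W[...,1]<60)
p=W[m];print(len(p))
for y in range(-300,40,30):
    q=p[abs(p[:,1]-y)<8]; 
    if len(q)>10: print(y,len(q),q[:,0].min().round(1),q[:,0].max().round(1))
m=(W[...,2]>30)&(W[...,2]<45)&(W[...,0]>640)&(W[...,0]<800)&(W[...,1]>-330)&(W[...,1]<60)
p=W[m]
for y in range(-300,40,30):
    q=p[abs(p[:,1]-y)<8]; 
    if len(q)>10: print('f',y,len(q),np.percentile(q[:,0],[2,50,98]).round(1))
E
```

```text
232 248 [168, 169, 169, 171, 169, 170, 181, 50, 63, 139, 140, 132, 130, 129] [9, 7, 4, 10, 9, 7, 7, 28, 97, 108, 94, 105, 102, 101] [138, 134, 133, 169, 60, 83, 122, 105, 113, 126, 135, 129, 139, 94, 124, 130, 117, 117, 112, 112]
250 249 [113, 126, 122, 136, 136, 166, 172, 135, 43, 150, 127, 133, 130, 131] [11, 10, 12, 11, 9, 10, 11, 18, 23, 97, 112, 99, 101, 114] [141, 137, 119, 197, 83, 54, 43, 155, 177, 130, 131, 152, 155, 161, 165, 170, 177, 174, 173, 178]
270 250 [177, 173, 179, 180, 179, 174, 171, 178, 37, 91, 133, 131, 144, 142] [9, 7, 7, 4, 6, 10, 10, 10, 58, 110, 108, 105, 108, 112] [143, 135, 124, 156, 135, 43, 50, 64, 179, 165, 159, 155, 159, 151, 148, 150, 147, 145, 128, 128]
300 253 [103, 105, 68, 70, 75, 173, 181, 72, 53, 152, 142, 149, 152, 148] [12, 10, 7, 11, 13, 9, 11, 29, 131, 116, 115, 104, 100, 104] [143, 136, 151, 163, 44, 52, 53, 182, 166, 103, 119, 127, 140, 137, 139, 144, 137, 154, 155, 165]
330 255 [148, 136, 152, 154, 147, 170, 174, 125, 47, 159, 155, 132, 131, 134] [10, 6, 5, 6, 7, 7, 13, 19, 78, 114, 101, 129, 127, 120] [126, 133, 129, 180, 60, 50, 54, 182, 171, 133, 182, 155, 176, 172, 174, 175, 175, 174, 174, 172]
355 256 [171, 168, 165, 166, 160, 158, 169, 178, 94, 51, 139, 130, 138, 138] [10, 10, 6, 5, 6, 11, 10, 7, 23, 85, 131, 128, 118, 112] [133, 137, 141, 151, 157, 48, 58, 59, 177, 149, 59, 152, 173, 154, 177, 176, 174, 144, 147, 178]
2849
-300 57 576.9 707.0
-270 92 578.8 709.4
-240 78 582.1 713.1
-210 76 584.2 716.4
-180 77 587.5 719.4
-150 186 590.7 722.0
-120 168 594.3 725.2
-90 162 597.4 729.0
-60 162 601.0 731.2
-30 138 602.5 733.7
0 141 606.3 736.9
30 115 610.7 739.2
f -300 57 [663.6 676.6 709.5]
f -270 30 [642.9 707.8 713.1]
f -240 27 [650.1 711.9 716.1]
f -210 46 [656.7 688.5 719.4]
f -180 13 [717.8 718.7 722.2]
f -90 11 [726.3 727.8 730.4]
```

Request:
{"api": "servo_tool", "payload": {
  "plan": [
    [0.066, 0.14, 0, 0, 0, -0.016, 0.6],
    [0.066, 0.14, 0, 0, 0, -0.016, 0.6],
    [0.066, 0.14, 0, 0, 0, -0.016, 0.6],
    [0.066, 0.14, 0, 0, 0, -0.016, 0.6],
    [0.066, 0.14, 0, 0, 0, -0.016, 0.6],
    [0.066, 0.14, 0, 0, 0, -0.016, 0.6],
    [0.066, 0.14, 0, 0, 0, -0.016, 0.6],
    [0.066, 0.14, 0, 0, 0, -0.016, 0.6],
    [0.066, 0.14, 0, 0, 0, -0.016, 0.6],
    [0.066, 0.14, 0, 0, 0, -0.016, 0.6],
    [0.066, 0.14, 0, 0, 0, -0.016, 0.6],
    [0.066, 0.14, 0, 0, 0, -0.016, 0.6],
    [0, 0.14, 0, 0, 0, -0.016, 0.6],
    [0, 0, 0, 0, 0, 0, 0.6]
  ]
}}

```text
clock: 2.0
position: [432.5, -45.9, 231.4]
ee_rot: [0.047, 0.999, 0.0, 0.0]
contact_force: [0.4, -0.1, -0.1]
gripper_width: 51.2
grasp_force: 0.0
```

Request:
{"api": "servo_tool", "payload": {
  "plan": [
    [0, 0.02, -0.133, 0, 0, 0, 0.6],
    [0, 0.02, -0.133, 0, 0, 0, 0.6],
    [0, 0, -0.133, 0, 0, 0, 0.6],
    [0, 0, -0.133, 0, 0, 0, 0.6],
    [0, 0, -0.133, 0, 0, 0, 0.6],
    [0, 0, -0.04, 0, 0, 0, 0.6],
    [0, 0, -0.033, 0, 0, 0, 0.6],
    [0, 0, 0, 0, 0, 0, 0.6]
  ]
}}

```text
clock: 3.0
position: [432.8, -35.9, 10.3]
ee_rot: [0.05, 0.999, 0.0, 0.0]
contact_force: [0.4, 0.5, -0.6]
gripper_width: 51.4
grasp_force: 0.0
```

```bash
python3 - <<'E'
from h import *
d=get('side'); save(d,'s1.png',(180,180,400,320),3.5)
E
```

```text
(no output)
```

View pics/s1.png

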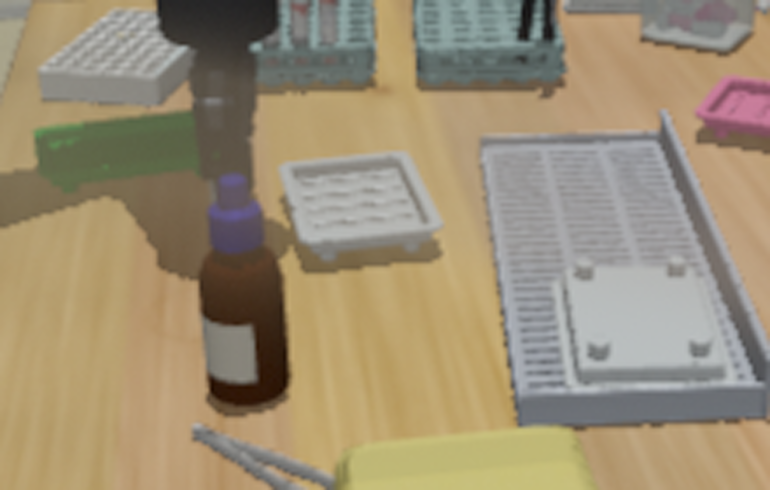

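The side crop shows the fingers standing low behind the tray at crop (220,150), clear of the bottle, the green tray and the off-white tray (360,205).

Request:
{"api": "servo_tool", "payload": {
  "plan": [
    [0.02, -0.002, -0.007, 0, 0, 0, 0.6],
    [0.02, -0.002, 0, 0, 0, 0, 0.6],
    [0.0165, -0.0017, 0, 0, 0, 0, 0.6],
    [0.0165, -0.0017, 0, 0, 0, 0, 0.6],
    [0.0165, -0.0017, 0, 0, 0, 0, 0.6],
    [0.0165, -0.0017, 0, 0, 0, 0, 0.6],
    [0.0165, -0.0017, 0, 0, 0, 0, 0.6],
    [0.0165, -0.0017, 0, 0, 0, 0, 0.6],
    [0.0165, -0.0017, 0, 0, 0, 0, 0.6],
    [0.0165, -0.0017, 0, 0, 0, 0, 0.6],
    [0.0165, -0.0017, 0, 0, 0, 0, 0.6],
    [0.0165, -0.0017, 0, 0, 0, 0, 0.6],
    [0, 0, 0, 0, 0, 0, 0.6]
  ]
}}

```text
clock: 4.68
position: [494.5, -42.2, 7.8]
ee_rot: [0.05, 0.999, 0.0, 0.0]
contact_force: [0.3, -1.0, -0.4]
gripper_width: 51.5
grasp_force: 0.0
```

```bash
python3 - <<'E'
from h import *
d=get('side'); save(d,'s2.png',(230,190,400,310),4.5)
E
```

```text
(no output)
```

View pics/s2.png

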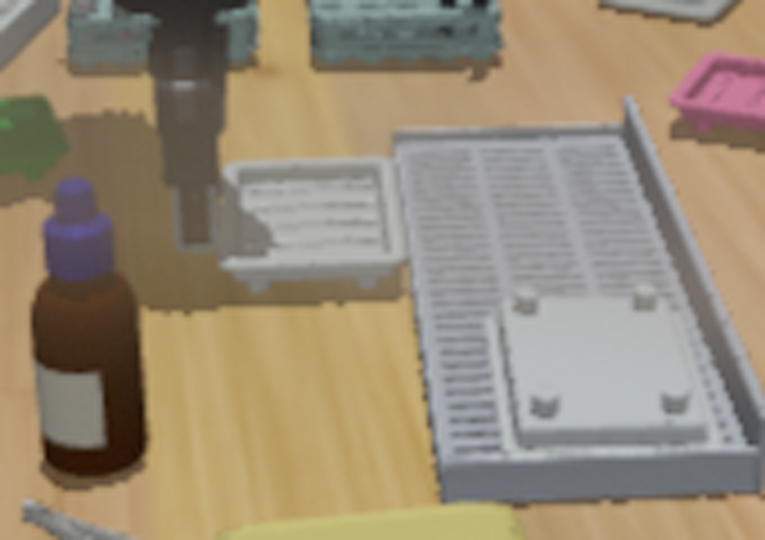

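The crop shows the tray squared parallel to the deck edge, about to reach it (rim at crop 405,200). The fingers are touching the trailing rim at (220,220).

Request:
{"api": "servo_tool", "payload": {
  "plan": [
    [0.01, -0.001, 0, 0, 0, 0, 0.6],
    [0.01, -0.001, 0, 0, 0, 0, 0.6],
    [0.01, -0.001, 0, 0, 0, 0, 0.6],
    [0.007, -0.0007, 0, 0, 0, 0, 0.6],
    [0, 0, 0, 0, 0, 0, 0.6]
  ]
}}

```text
clock: 5.35
position: [502.8, -43.4, 7.4]
ee_rot: [0.05, 0.999, -0.0, -0.002]
contact_force: [-4.9, 2.6, 2.7]
gripper_width: 51.1
grasp_force: 2.4
```

```bash
python3 - <<'E'
from h import *
for i in range(3): print(arm.read_state()['contact_force'].round(2))
d=get('side');W=cloud(d)
# tray points
m=(W[...,2]>17)&(W[...,2]<26)&(W[...,0]>480)&(W[...,0]<640)&(W[...,1]>-130)&(W[...,1]<40)&(d['image'].min(-1)>110)
p=W[m]
for y in range(-110,30,20):
    q=p[abs(p[:,1]-y)<8]; print(y,len(q),(q[:,0].min().round(1),q[:,0].max().round(1)) if len(q) else 0)
E
```

```text
[-4.88  2.59  2.72]
[-4.88  2.59  2.72]
[-4.88  2.59  2.72]
-110 65 (np.float64(510.7), np.float64(636.9))
-90 25 (np.float64(512.1), np.float64(640.0))
-70 23 (np.float64(514.3), np.float64(621.9))
-50 21 (np.float64(516.2), np.float64(619.0))
-30 18 (np.float64(517.9), np.float64(618.4))
-10 50 (np.float64(520.3), np.float64(614.3))
10 44 (np.float64(521.4), np.float64(635.5))
```

The tray is square against the edge, with its trailing rim at x'≈518.6 mm as predicted and about 5 N of push. Next I'll tip it, holding the fingertips against the rim and moving them along an arc about the deck edge.

Request:
{"api": "servo_tool", "payload": {
  "plan": [
    [0.003, -0.0003, 0.008, 0, 0, 0, 0.6],
    [0.0015, -0.00015, 0.01, 0, 0, 0, 0.6],
    [0.0015, -0.00015, 0.01, 0, 0, 0, 0.6],
    [0.0015, -0.00015, 0.01, 0, 0, 0, 0.6],
    [0.0017, -0.00017, 0.01, 0, 0, 0, 0.6],
    [0.002, -0.0002, 0.01, 0, 0, 0, 0.6],
    [0, 0, 0, 0, 0, 0, 0.6]
  ]
}}

```text
clock: 6.28
position: [506.0, -43.9, 24.8]
ee_rot: [0.05, 0.999, -0.0, -0.002]
contact_force: [-5.2, 1.3, 1.7]
gripper_width: 51.1
grasp_force: 2.6
```

```bash
python3 - <<'E'
from h import *
d=get('side'); save(d,'s3.png',(250,180,400,290),5)
E
```

```text
(no output)
```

View pics/s3.png

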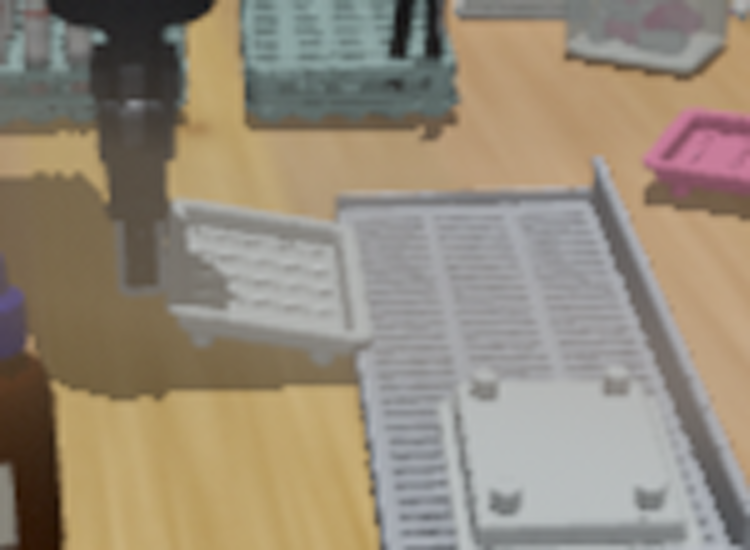

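The crop shows the tray tipped about 12°, with its leading rim hooked over the deck edge (340–370, 210–345) and its trailing rim held up by the fingertips at (175,260). I'll continue the arc.

Request:
{"api": "servo_tool", "payload": {
  "plan": [
    [0.003, -0.0003, 0.01, 0, 0, 0, 0.6],
    [0.003, -0.0003, 0.01, 0, 0, 0, 0.6],
    [0.0036, -0.0004, 0.0095, 0, 0, 0, 0.6],
    [0.0036, -0.0004, 0.0095, 0, 0, 0, 0.6],
    [0.0055, -0.0005, 0.0117, 0, 0, 0, 0.6],
    [0.0055, -0.0005, 0.0117, 0, 0, 0, 0.6],
    [0.0065, -0.0006, 0.011, 0, 0, 0, 0.6],
    [0.0065, -0.0006, 0.011, 0, 0, 0, 0.6],
    [0.0075, -0.0007, 0.0105, 0, 0, 0, 0.6],
    [0.0075, -0.0007, 0.0105, 0, 0, 0, 0.6],
    [0.0082, -0.0008, 0.0098, 0, 0, 0, 0.6],
    [0.0082, -0.0008, 0.0098, 0, 0, 0, 0.6],
    [0, 0, 0, 0, 0, 0, 0.6]
  ]
}}

```text
clock: 7.95
position: [528.3, -45.9, 63.1]
ee_rot: [0.05, 0.999, -0.0, -0.001]
contact_force: [-5.0, 0.3, 5.1]
gripper_width: 51.4
grasp_force: 2.6
```

```bash
python3 - <<'E'
from h import *
d=get('side'); save(d,'s4.png',(250,160,400,280),5)
E
```

```text
(no output)
```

View pics/s4.png

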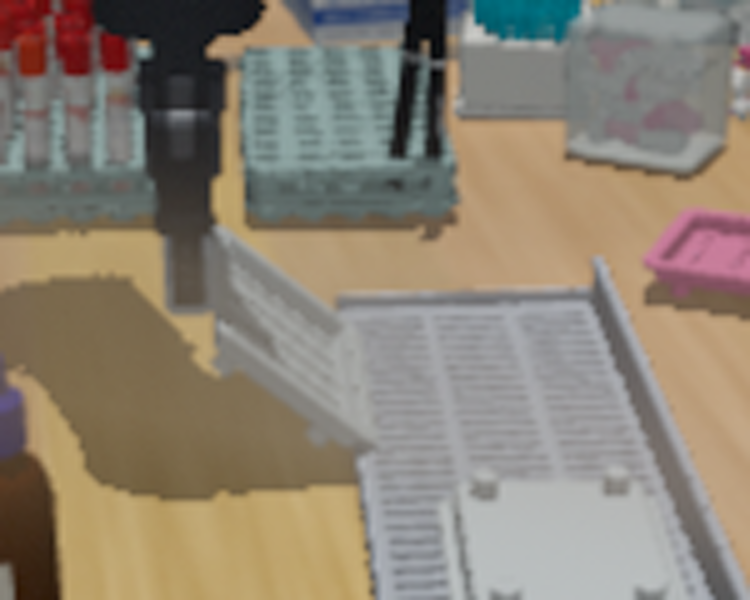

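Tipped to about 40° with the leading rim (340–375, 300–445) still down on the deck edge. The fingertips hold the trailing rim at (215,270).

Request:
{"api": "servo_tool", "payload": {
  "plan": [
    [0.009, -0.0009, 0.012, 0, 0, 0, 0.6],
    [0.009, -0.0009, 0.012, 0, 0, 0, 0.6],
    [0.01, -0.001, 0.01, 0, 0, 0, 0.6],
    [0.01, -0.001, 0.01, 0, 0, 0, 0.6],
    [0.0105, -0.001, 0.0085, 0, 0, 0, 0.6],
    [0.0105, -0.001, 0.0085, 0, 0, 0, 0.6],
    [0.011, -0.0011, 0.0073, 0, 0, 0, 0.6],
    [0.011, -0.0011, 0.0073, 0, 0, 0, 0.6],
    [0.0117, -0.0012, 0.006, 0, 0, 0, 0.6],
    [0.0117, -0.0012, 0.006, 0, 0, 0, 0.6],
    [0.012, -0.0012, 0.0053, 0, 0, 0, 0.6],
    [0.012, -0.0012, 0.0053, 0, 0, 0, 0.6],
    [0, 0, 0, 0, 0, 0, 0.6]
  ]
}}

```text
clock: 9.62
position: [567.7, -49.4, 92.3]
ee_rot: [0.05, 0.999, 0.0, 0.0]
contact_force: [-0.8, 0.7, -0.6]
gripper_width: 51.2
grasp_force: 0.1
```

```bash
python3 - <<'E'
from h import *
d=get('side'); save(d,'s5.png',(250,160,400,280),5)
E
```

```text
(no output)
```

View pics/s5.png

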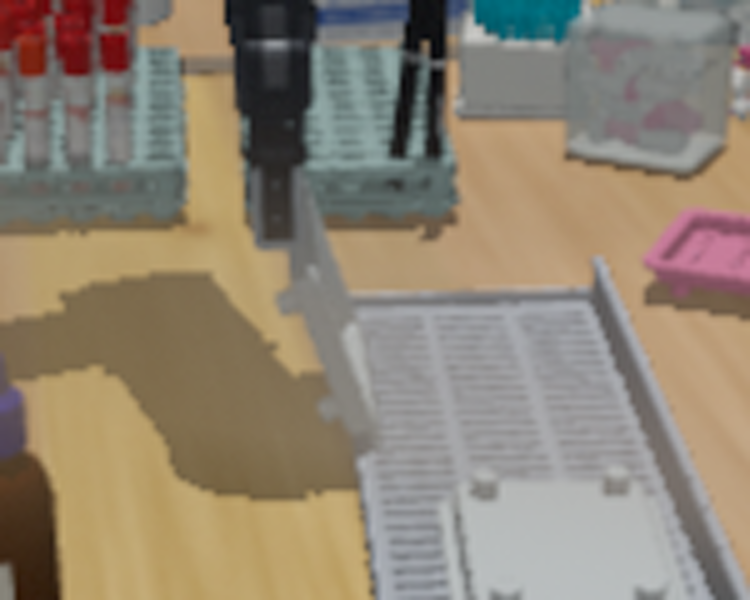

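About 68° now, with the leading rim down at (360,440) and the fingertips on the upper underside and rim at (295,200), under only light force. I'll push it over slowly.

Request:
{"api": "servo_tool", "payload": {
  "plan": [
    [0.013, -0.0013, 0.004, 0, 0, 0, 0.6],
    [0.013, -0.0013, 0.004, 0, 0, 0, 0.6],
    [0.013, -0.0013, 0.003, 0, 0, 0, 0.6],
    [0.013, -0.0013, 0.002, 0, 0, 0, 0.6],
    [0.013, -0.0013, 0.001, 0, 0, 0, 0.6],
    [0.013, -0.0013, 0, 0, 0, 0, 0.6],
    [0.013, -0.0013, 0, 0, 0, 0, 0.6],
    [0.013, -0.0013, 0, 0, 0, 0, 0.6],
    [0.013, -0.0013, 0, 0, 0, 0, 0.6],
    [0.013, -0.0013, 0, 0, 0, 0, 0.6],
    [0.013, -0.0013, 0, 0, 0, 0, 0.6],
    [0.013, -0.0013, 0, 0, 0, 0, 0.6],
    [0.013, -0.0013, 0, 0, 0, 0, 0.6],
    [0.013, -0.0013, 0, 0, 0, 0, 0.6],
    [0.013, -0.0013, 0, 0, 0, 0, 0.6],
    [0, 0, 0, 0, 0, 0, 0.6],
    [0, 0, 0, 0, 0, 0, 0.6]
  ]
}}

```text
clock: 11.8
position: [625.6, -55.3, 96.0]
ee_rot: [0.05, 0.999, 0.0, -0.0]
contact_force: [0.4, -0.2, 2.0]
gripper_width: 51.1
grasp_force: 1.3
```

```bash
python3 - <<'E'
from h import *
d=get('side'); save(d,'s6.png',(250,160,400,280),5)
E
```

```text
(no output)
```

View pics/s6.png

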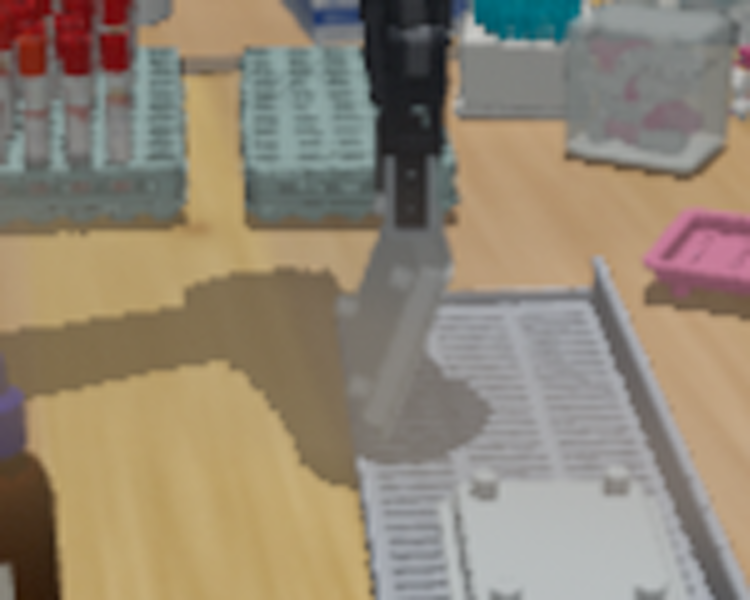

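The tray is about 115° over and leaning forward, leading rim on the deck at (375,425), the fingertip tucked in its upper notch at (410,225). I'll keep going forward and slightly down, then lift clear.

Request:
{"api": "servo_tool", "payload": {
  "plan": [
    [0.014, -0.0014, -0.003, 0, 0, 0, 0.6],
    [0.014, -0.0014, -0.004, 0, 0, 0, 0.6],
    [0.014, -0.0014, -0.005, 0, 0, 0, 0.6],
    [0.014, -0.0014, -0.006, 0, 0, 0, 0.6],
    [0.014, -0.0014, -0.007, 0, 0, 0, 0.6],
    [0.014, -0.0014, -0.007, 0, 0, 0, 0.6],
    [0.0, 0, 0.02, 0, 0, 0, 0.6],
    [0, 0, 0.03, 0, 0, 0, 0.6],
    [0, 0, 0.03, 0, 0, 0, 0.6],
    [0, 0, 0, 0, 0, 0, 0.6],
    [0, 0, 0, 0, 0, 0, 0.6]
  ]
}}

```text
clock: 13.22
position: [650.9, -57.8, 110.8]
ee_rot: [0.05, 0.999, 0.0, -0.0]
contact_force: [-0.8, -0.7, -0.7]
gripper_width: 51.4
grasp_force: 0.0
```

```bash
python3 - <<'E'
from h import *
d=get('side'); save(d,'s7.png',(250,160,400,280),5)
E
```

View pics/s7.png

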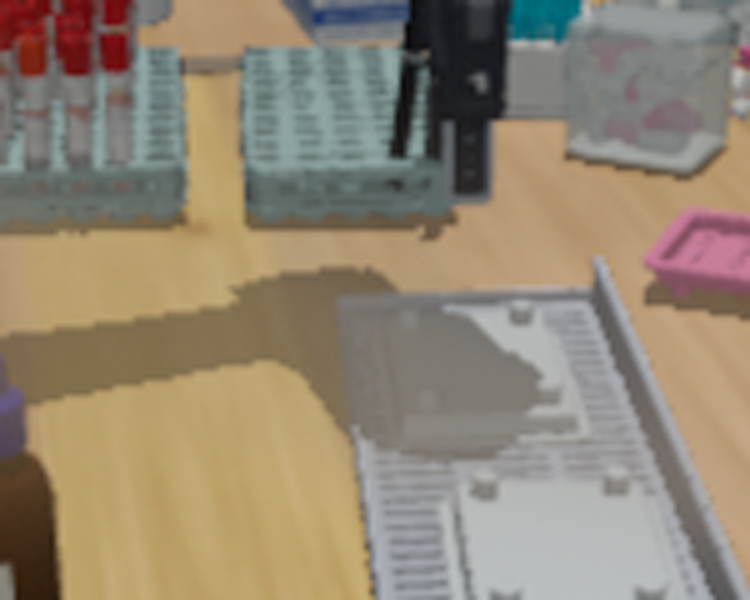

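The tray has flipped over and lies upside down on the empty part of the deck (340–590, 300–450), clear of the dry tray. I've now viewed all 10 pictures, so from here I measure by numbers only.

Request:
{"api": "servo_tool", "payload": {
  "plan": [
    [-0.06, 0.006, 0, 0, 0, 0, 0.6],
    [-0.06, 0.006, 0, 0, 0, 0, 0.6],
    [-0.06, 0.006, 0, 0, 0, 0, 0.6],
    [-0.06, 0.006, 0, 0, 0, 0, 0.6],
    [0, 0, 0, 0, 0, 0, 0.6]
  ]
}}

```text
clock: 13.9
position: [578.0, -50.6, 110.7]
ee_rot: [0.049, 0.999, -0.0, -0.0]
contact_force: [0.2, -0.4, -0.0]
gripper_width: 51.3
grasp_force: 0.0
```

```bash
cat > m.py <<'E'
from h import *
d=get('side');W=cloud(d)
X=W[...,0]*.995-W[...,1]*.0998-668.7; Y=W[...,0]*.0998+W[...,1]*.995+71.1; Z=W[...,2]
D=np.stack([X,Y,Z],-1)
print(arm.read_state()['position'])
m=(Z>33)&(Z<41)&(abs(X)<62)&(Y>0)&(Y<172)   # floor + feet of tray
p=D[m].astype('float32'); print(len(p),'z',np.percentile(p[:,2],[5,50,95]).round(1))
f=D[(Z>25)&(Z<33)&(abs(X)<62)&(Y>0)&(Y<172)].astype('float32')
q=f[:,:2]; r=cv2.minAreaRect(q); print('floor',len(q),np.round(r[0],1),np.round(r[1],1),round(r[2],2), 'z',np.percentile(f[:,2],[5,50,95]))
c=(np.c_[q,np.ones(len(q))]); co=np.linalg.lstsq(c,f[:,2],rcond=None)[0]; print('tilt',co[:2])
for y in range(20,160,15):
    s=f[abs(f[:,1]-y)<5]
    if len(s)>3: print(y,len(s),s[:,0].min().round(1),s[:,0].max().round(1))
E
python3 m.py
```

```text
[579.09111569 -50.58200353 110.87059172]
61 z [33.7 37.2 38.5]Traceback (most recent call last):
  File "m.py", line 9, in <module>
    q=f[:,:2]; r=cv2.minAreaRect(q); print('floor',len(q),np.round(r[0],1),np.round(r[1],1),round(r[2],2), 'z',np.percentile(f[:,2],[5,50,95]))
                 ~~~~~~~~~~~~~~~^^^
cv2.error: OpenCV(4.12.0) /io/opencv/modules/imgproc/src/convhull.cpp:143: error: (-215:Assertion failed) total >= 0 && (depth == CV_32F || depth == CV_32S) in function 'convexHull'
```

```bash
cat > m2.py <<'E'
from h import *
d=get('side'); dd=get('top')
P=lambda x,y,z: np.array([x*.995+y*.0998,-x*.0998+y*.995,z])
o=np.array([668.7,-71.1])
def deck(W): return np.stack([W[...,0]*.995-W[...,1]*.0998-o[0],W[...,0]*.0998+W[...,1]*.995-o[1],W[...,2]],-1)
print(arm.read_state()['position'].round(1))
for n,c in (('side',d),('top',dd)):
    D=deck(cloud(c)); s=(abs(D[...,0])<62)&(abs(D[...,1]-81)<85)
    h=np.histogram(D[s][:,2],bins=[5,12,18,25,32,40,60]); print(n,h[0])
    f=D[s&(D[...,2]>24)&(D[...,2]<32)]
    if len(f)>20:
        A=np.c_[f[:,:2],np.ones(len(f))]; print('tilt',np.linalg.lstsq(A,f[:,2],rcond=None)[0][:2].round(3))
        for y in range(20,160,15):
            g=f[abs(f[:,1]-y)<5]
            if len(g)>3: print(y,len(g),g[:,0].min().round(1),g[:,0].max().round(1))
    # white, slot-free mask
    im=c['image'];hs=cv2.cvtColor(im,cv2.COLOR_RGB2HSV)
    np.save('pics/%s.npy'%n,im)
    # profile along deck x at a few y, rays on z=18 plane
    M=c['T'];K=c['K']
    for y in (40,81,120):
        xs=np.arange(-66,66,2.);w=np.stack([P(x+o[0],y+o[1],18.) for x in xs]); q=(w@M[:3,:3].T+M[:3,3])@K.T; q=q[:,:2]/q[:,2:]
        print(n,y,[(int(x),int(im[int(round(v)),int(round(u))].mean()),int(hs[int(round(v)),int(round(u)),0])) for x,(u,v) in zip(xs,q)][::1])
E
python3 m2.py
```

```text
[579.8 -50.6 110.8]
side [  3 579 253 696  69   0]
tilt [0.003 0.011]
20 81 -45.7 31.9
35 45 -44.6 32.4
50 51 -45.6 30.8
65 64 -44.4 31.9
80 62 -45.5 30.3
95 59 -44.1 32.0
110 65 -45.2 31.2
125 22 -41.5 29.1
side 40 [(-66, 113, 17), (-64, 117, 15), (-62, 117, 16), (-60, 119, 14), (-58, 121, 17), (-56, 122, 18), (-54, 122, 16), (-52, 122, 16), (-50, 150, 25), (-48, 168, 30), (-46, 141, 21), (-44, 155, 24), (-42, 175, 40), (-40, 177, 50), (-38, 171, 30), (-36, 171, 30), (-34, 164, 40), (-32, 165, 30), (-30, 165, 30), (-28, 170, 40), (-26, 179, 60), (-24, 179, 45), (-22, 178, 60), (-20, 178, 60), (-18, 178, 50), (-16, 179, 45), (-14, 178, 60), (-12, 180, 45), (-10, 180, 45), (-8, 180, 60), (-6, 180, 45), (-4, 179, 60), (-2, 179, 60), (0, 180, 60), (2, 180, 45), (4, 180, 45), (6, 180, 60), (8, 180, 45), (10, 180, 60), (12, 180, 60), (14, 180, 60), (16, 178, 60), (18, 173, 45), (20, 167, 30), (22, 167, 30), (24, 167, 30), (26, 169, 30), (28, 177, 45), (30, 177, 45), (32, 178, 30), (34, 174, 60), (36, 172, 45), (38, 169, 30), (40, 151, 0), (42, 148, 150), (44, 150, 135), (46, 150, 135), (4
[... 4572 characters left out ...]
, 21), (-34, 68, 21), (-32, 67, 176), (-30, 67, 6), (-28, 65, 38), (-26, 65, 38), (-24, 79, 24), (-22, 37, 19), (-20, 53, 9), (-18, 53, 9), (-16, 86, 14), (-14, 78, 17), (-12, 85, 9), (-10, 85, 9), (-8, 65, 17), (-6, 52, 18), (-4, 53, 13), (-2, 53, 13), (0, 47, 13), (2, 57, 17), (4, 55, 11), (6, 55, 11), (8, 61, 10), (10, 51, 8), (12, 59, 13), (14, 59, 13), (16, 61, 15), (18, 63, 9), (20, 60, 9), (22, 55, 15), (24, 63, 9), (26, 53, 9), (28, 62, 19), (30, 62, 19), (32, 59, 14), (34, 64, 9), (36, 54, 7), (38, 54, 7), (40, 63, 12), (42, 59, 14), (44, 55, 17), (46, 55, 17), (48, 58, 15), (50, 54, 11), (52, 51, 14), (54, 51, 14), (56, 50, 16), (58, 46, 21), (60, 47, 9), (62, 47, 9), (64, 62, 17)]
```

The tray is flat and square: floor at deck x -45.5…32, so the far rim is about 25 mm short of the fence. Lowering behind it and pushing.

Request:
{"api": "servo_tool", "payload": {
  "plan": [
    [0, 0, -0.1, 0, 0, 0, 0.6],
    [0, 0, -0.1, 0, 0, 0, 0.6],
    [0, 0, -0.06, 0, 0, 0, 0.6],
    [0, 0, -0.03, 0, 0, 0, 0.6],
    [0, 0, -0.017, 0, 0, 0, 0.6],
    [0, 0, 0, 0, 0, 0, 0.6],
    [0.02, -0.002, 0, 0, 0, 0, 0.6],
    [0.02, -0.002, 0, 0, 0, 0, 0.6],
    [0.015, -0.0015, 0, 0, 0, 0, 0.6],
    [0.015, -0.0015, 0, 0, 0, 0, 0.6],
    [0.015, -0.0015, 0, 0, 0, 0, 0.6],
    [0.015, -0.0015, 0, 0, 0, 0, 0.6],
    [0.015, -0.0015, 0, 0, 0, 0, 0.6],
    [0.013, -0.0013, 0, 0, 0, 0, 0.6],
    [0.013, -0.0013, 0, 0, 0, 0, 0.6],
    [0, 0, 0, 0, 0, 0, 0.6]
  ]
}}

```text
clock: 16.05
position: [621.9, -54.9, 18.6]
ee_rot: [0.05, 0.999, 0.0, 0.0]
contact_force: [-0.3, -0.2, -0.1]
gripper_width: 51.1
grasp_force: 0.0
```

```bash
python3 m2.py | grep -v '(' ; python3 m2.py | grep 'top 40' | tail -c 300
```

```text
[621.5 -54.8  18.7]
side [  4 474 214 684 104 101]
tilt [0.004 0.009]
20 75 -32.1 46.2
35 48 -44.0 45.4
50 67 -52.3 46.2
65 57 -28.3 44.4
80 59 -26.4 46.0
95 45 -25.2 46.9
110 53 -52.6 44.1
125 22 -10.4 43.9
top [149 395 181 298  54  10]
tilt [-0.006  0.   ]
20 81 -34.7 61.1
35 78 -18.0 61.9
50 71 -53.1 61.5
65 8 33.5 61.8
6, 183, 60), (28, 182, 50), (30, 183, 45), (32, 182, 45), (34, 180, 40), (36, 180, 40), (38, 183, 45), (40, 181, 40), (42, 181, 15), (44, 181, 15), (46, 160, 60), (48, 190, 45), (50, 167, 108), (52, 167, 108), (54, 178, 105), (56, 190, 113), (58, 66, 98), (60, 66, 98), (62, 56, 120), (64, 47, 100)]
```

Request:
{"api": "servo_tool", "payload": {
  "plan": [
    [0.008, -0.0008, 0, 0, 0, 0, 0.6],
    [0.008, -0.0008, 0, 0, 0, 0, 0.6],
    [0.008, -0.0008, 0, 0, 0, 0, 0.6],
    [0.005, -0.0005, 0, 0, 0, 0, 0.6],
    [0, 0, 0, 0, 0, 0, 0.6]
  ]
}}

```text
clock: 16.88
position: [630.3, -55.7, 18.7]
ee_rot: [0.05, 0.999, 0.0, 0.0]
contact_force: [0.3, -0.5, 0.5]
gripper_width: 51.3
grasp_force: 0.0
```

Request:
{"api": "servo_tool", "payload": {
  "plan": [
    [0.006, -0.0006, 0, 0, 0, 0, 0.6],
    [0.006, -0.0006, 0, 0, 0, 0, 0.6],
    [0.004, -0.0004, 0, 0, 0, 0, 0.6],
    [0, 0, 0, 0, 0, 0, 0.6]
  ]
}}

```text
clock: 17.38
position: [633.0, -56.0, 18.6]
ee_rot: [0.05, 0.999, -0.0, -0.002]
contact_force: [-4.9, 2.9, 4.2]
gripper_width: 50.7
grasp_force: 3.0
```

The push force rises to 5 N with the rim at about x = 64 mm, so the tray is against the fence. Backing off, lifting and checking.

Request:
{"api": "servo_tool", "payload": {
  "plan": [
    [-0.02, 0.002, 0, 0, 0, 0, 0.6],
    [-0.05, 0.005, 0, 0, 0, 0, 0.6],
    [-0.1, 0.01, 0.05, 0, 0, 0, 0.6],
    [-0.1, 0.01, 0.15, 0, 0, 0, 0.6],
    [-0.15, 0.0, 0.15, 0, 0, 0, 0.6],
    [-0.15, 0.0, 0.15, 0, 0, 0, 0.6],
    [-0.1, 0.0, 0.15, 0, 0, 0, 0.6],
    [0, 0, 0, 0, 0, 0, 0.6],
    [0, 0, 0, 0, 0, 0, 0.6]
  ]
}}

```text
clock: 18.5
position: [435.7, -48.0, 212.0]
ee_rot: [0.05, 0.999, 0.0, 0.001]
contact_force: [-0.2, 0.7, -0.0]
gripper_width: 51.3
grasp_force: 0.0
```

```bash
python3 m2.py | grep -v '('
```

```text
[435.5 -48.1 210.8]
side [  6 597 235 690  71   2]
tilt [0.006 0.008]
20 77 -21.2 56.4
35 41 -20.0 56.8
50 58 -20.2 56.2
65 60 -20.9 56.0
80 59 -19.5 56.3
95 61 -20.6 55.5
110 58 -21.0 56.4
125 23 -19.7 55.8
top [277 904 535 955 139   9]
tilt [ 0.007 -0.001]
20 96 -24.3 61.8
35 98 -23.0 61.5
50 97 -24.3 61.3
65 89 -25.4 61.5
80 100 -24.2 61.9
95 102 -26.2 61.1
110 88 -23.3 61.5
125 86 -23.6 61.8
```

```bash
python3 -c "
from bench import arm
print(arm.job_done())"
```

```text
the job is handed in; nothing more can be done
None
```

I flipped the tray over the deck edge and pushed it flat and square against the fence (far rim measured about 1 mm from it). The other tray was not touched, and I handed the job in at about 19 s; the interface returned no verdict.

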